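# Close and lock the heel-lift clamp

## Robot

A 7-joint arm with a two-finger parallel gripper is mounted at the origin on the work surface. World frame = base frame: x ahead of the robot, y to its left, z up, the work surface at z = 0. Lengths are in mm, angles in degrees, forces in N, time in s.
With the tool pointing down it reaches from about 425 to 825 mm from the base axis. Payload 3.6 kg.
Tool frame: the origin (TCP) lies midway between the tips of the shut fingers; the grasp point (between the pads) lies 19 mm behind it; z points along the fingers, x is the direction in which the jaws open and shut, and the axes are right-handed (so a half turn about z gives the same grasp; the last joint's range is limited). The gripper opens to 85 mm and grips with 20 to 120 N. Pads are 22 mm wide; open, the fingers measure 114 mm over their backs; the gripper's body (76 mm by 85 mm) begins 54 mm behind the grasp point. The pads swing forward as they close: fully open they stand 13 mm farther back than shut.
Start: joints at [73.539, 35.231, -0.722, 81.555, 0.464, 63.22, -2.315], TCP at [167.618, -627.986, 231.297] pointing down, gripper open.
Joint ranges: [-178.69, 178.69], [-17.37, 117.87], [-77.05, 75.6], [15.02, 138.74], [-78.02, 258.01], [0.78, 113.62], [-162.83, 162.83]. Speed limits (degrees/s): [159.86, 159.86, 180, 180, 180, 180, 180].

## Interface

Orientations are given as a 3x3 rotation matrix whose columns are the frame's x, y, z axes.
In Python, from station import sensors, snapshot, camera_info, order, regions_of, place_of gives the robot as it stands.
- The arm moves only by the tool servo_tool, never from a script. Its argument "series" is one flat list of numbers, 7 for each row, row after row: the opening, from 0 (shut) to 1 (fully open), then the shift along the tool's x, y, z in m, then the turn, a rotation vector about the tool's x, y, z in rad. A call has 1 to 20 rows; each row is the pose to reach, as a shift and turn from the pose commanded when the call began, along the tool's axes at that moment; what a row does not reach only later rows make up. A row lasts 1/8 s, in which the tool goes at most 62.5 mm and 10.7 degrees, less where a joint would pass 70% of its speed; a pose out of reach is approached as far as the arm can. A call with a gripper value outside its range is refused whole. The fingers move at their own pace and stop on an object; "squeeze" is the grip in N (left out, the last holds). Time passes only in rows, so rows that repeat a pose let the fingers close. It gives the time, the measured TCP pose, the force and the opening at its end, in the units of the state.
- sensors.observe(): the state, without advancing time (a new reading comes with each control period).
- snapshot(name): name is "side" or "top" or "wrist"; returns (picture, depth): 480x640x3 uint8, blue, green, red; 480x640 float32, mm along the optical axis (not along the pixel's ray), 0 where there is no reading.
- camera_info(name): a dict with "camera_matrix" (3x3 intrinsics, pixels), "rvec" (rotation vector, rad) and "tvec" (3), from world to camera coordinates, as OpenCV has them; the wrist camera has in their place "T_tool_cam" (4x4, takes a point from camera to tool coordinates, whose origin is the TCP and whose axes are the tool frame's). Camera axes: x right, y down, z forward; pixel columns grow to the right and rows downward; lengths in mm; the calibration is good to about 2 mm. The wrist camera is an equidistant fisheye: a pixel r from the principal point sees the ray r / f radians off the axis. A picture is of the moment at which its call begins: read the wrist's pose just before it. camera_info takes no time and is no camera call.
- order.hand_in(): hands the job in, once; it reports no verdict.
Trained networks look in the newest picture that a camera, given by its name, has taken for a name from the list of things; names that differ only in an ending like _2 or _b are one class to them, and where a whole thing is asked for, a point or a joint stands for the part that bears it (a point fixed in the world has none). Each returns a list of dicts, best first, with "p" (0 to 1); they miss things now and then, are a little off and sometimes report something else, mostly with a low value. They report only what shows in the picture. A call takes as long as a camera call. They do not tell look-alikes from the thing itself.
- regions_of(query, camera): "mask" (480x640 bool, what is visible of it).
- place_of(query, camera): "centre" ([x, y, z] in mm, in world coordinates, good to about 4 mm: a listed point, or the origin of a listed thing).
The state is a dict: "t": time; "q": joint angles; "qd": joint speeds; "joint_torque": joint torques, N m; "ee_pos": TCP position; "eef_rot": TCP orientation; "contact_force": force on the tool from outside, world axes, zero at the start; "torque": the same for the moment, N m; "finger_gap": finger opening in mm.
Only numpy, scipy, OpenCV 4.12 (cv2) and the standard library are available. Lean on these libraries where they do the work, as an engineer would, in place of code of your own. Each camera call takes 0.05 s, during which the arm holds its last target.

## Task

Close the clamp on the cork heel lift in the jig: push the upright black knob along the long leg of the L-shaped slot to the corner, then sideways to the end of the short leg, so that the clamp is locked and its pad presses the lift against the end stop. Only push the knob from outside with the fingers; do not put the fingers round it, do not touch or lift the heel lift, and leave the other things on the bench where they are.

Things in the scene. Friction and masses are not known exactly. Their poses are not given: they have to be found in the camera images.
- jig: Clamping jig fixed to the bench: dark steel base 312 x 130 x 12 mm. Origin: centre of its underside; x = clamping direction, y = left of it, z up. Positions below are in this frame. A level aluminium plate (x -153 to -18, y -65 to 65 mm, top at z 42) has an L-shaped slot 16 mm wide; only the knob rises above it.
- slot_corner (a point): The slot's corner on its centre line, at the plate's top: jig x -46, y 0, z 42 mm. The long leg runs straight from jig x -116, y 0 to here; the short leg from here towards jig +y.
- slot_end (a point): Where the knob's axis stands when hard at the end of the short leg, at the plate's top: jig x -46, y 34, z 42 mm.
- knob_top (a point): Centre of the top of the black cylindrical knob, 20 mm diameter, at jig z 93 mm. The knob reaches down to z 45; a collar 26 mm wide and 3 mm high is round its foot. A 12 mm pin under it runs in the slot with 2 mm play each side. It cannot be lifted, and stays where it is left.
- stop (a point): Middle of the end stop's face, jig x 140, y 0, z 24 mm. The stop is a wooden bar, top at z 36. Before it lies the bed (floor at z 12) between two wooden side rails at jig y -46 to -34 and 34 to 46 (top z 24).
- carriage (a joint): Travel of the clamp carriage and of the knob along jig +x, in m: the knob's axis is at jig x = -0.116 + this. It starts between 0 and 0.025, the corner is at 0.070, and the slot stops it at 0.072. Sliding friction about 4 N; some more against the pad's spring near the end.
- pin (a joint): Travel of the knob across the carriage along jig +y, in m: the knob's axis is at jig y = this. 0 in the long leg (play 0.002 either way), 0.034 hard at the end of the short leg. It can move only when the carriage is at the corner (about 0.068 to 0.072). Sliding friction about 2.5 N.
- pad: Sprung black pad at the carriage's front, 48 mm wide, jig z 14 to 31 mm; gives up to 9.5 mm, about 400 N/m, and is pressed in some 4 mm with the carriage at the corner. Its origin is not on the pad: it is the jig's origin shifted along jig x by the carriage's travel less the pad's give.
- lift: Loose D-shaped cork heel lift, 70 long x 62 wide x 16 mm high, lying in the bed between the rails with its round end towards the end stop. Origin: centre of its underside; x towards the round end. It starts 9 to 21 mm short of the end stop; against the stop its origin is at jig x 105.
- sleeve: Bystander: brown sanding sleeve standing upright, 48 mm diameter, 55 mm high, beside the jig on its -y side. Origin: centre of the underside.
- spare_lift: Bystander: spare black rubber heel lift, 70 x 62 x 16 mm, on the bench beside the jig on its -y side. Origin: centre of the underside.
- screwdriver: Bystander: screwdriver, 170 mm long, lying beside the jig on its +y side.
- tin: Bystander: closed tin, 90 mm diameter, 120 mm high. Origin: centre of the underside.
- cup: Bystander: white mug, 76 mm diameter, 95 mm high. Origin: centre of the underside.
- hammer: Bystander: hammer, 260 mm long, lying.
Not all that is in view belongs to the job. Leave any orange, purple or turquoise look-alike of the lift alone.

How it is judged (in metres and radians):
On the way, in this order (a step that is already met when the one before it is completed fails the run):
1. the knob reaches the slot's corner (carriage past 0.064, knob not yet far into the short leg) (value of joint carriage above 0.064 m and value of joint pin below 0.02 m), for 0.02 s.
2. the knob is at the end of the short leg (value of joint pin above 0.029 m and value of joint carriage above 0.064 m), for 0.2 s.
At the end, for the whole second after the job is handed in: The knob is within 5 mm of the end of the short leg (pin joint above 0.029, carriage above 0.064), the pad presses on the heel lift (over 0.2 N), and the lift lies flat and still in the bed, its origin within 4 mm of the place against the end stop (all of step 2 and x of lift in the frame of jig above 0.1014 m and contact force between pad and lift above 0.2 N and height (world z) of lift below 0.016 m and linear speed of lift below 0.01 m/s); the robot touches nothing.
It fails at once if the fingers are put round the knob (grasp point on the knob's axis, below its top) (horizontal distance between the grasp point and knob_top below 0.012 m and z of the grasp point in the frame of knob_top below 0.002 m).
It fails at once if the robot touches the heel lift (contact force between any of the fingers, the arm and lift above 1 N).
It fails at once if the heel lift is raised out of the bed (height (world z) of lift above 0.022 m).
It fails at once if another thing is moved by more than 20 mm (distance of any of sleeve, spare_lift, screwdriver, tin, cup, hammer from where it was at the start of the episode above 0.02 m).
It also fails if it takes over 42 s, if anything falls off the work surface, if the arm or the gripper's body presses on something with over 40 N, if the wrist force passes 120 N, or if a joint passes its speed limit or range.

## Working session

There is one attempt and no reset: what is moved stays moved. The work goes in short steps, Python scripts to look and compute and a tool call to move; the robot and the scene stay as the last step left them, time stands still between calls to the robot, and variables do not carry over. Pictures are saved under pics/ and viewed, and the job is handed in when it is done.

Besides the shell and the picture viewer there is one more tool, called after "Request:" as a command line: name --argument value ..., lists and objects as JSON in quotes. servo_tool: Moves the arm, as the interface text tells. Its arguments: {"type":"object","properties":{"series":{"type":"array","items":{"type":"number"}},"squeeze":{"type":"number"}},"required":["series"]}

```bash
ls; mkdir -p pics
python3 - <<'E'
from station import *
import cv2
s=sensors.observe()
for k in s: print(k,s[k])
for n in("top","side"):
    p,d=snapshot(n); cv2.imwrite(f"pics/{n}0.png",p)
    c=camera_info(n); print(n,c)
for q in("knob_top","jig","slot_corner","slot_end","stop"):
    for c in("top","side"):
        print(q,c,[(round(r["p"],2),[round(float(v),1) for v in r["centre"]]) for r in place_of(q,c)][:3])
E
```

```text
pics
t 0.0
q [73.53971022 35.28798911 -0.72401506 81.6429508   0.46227401 63.22039859
 -2.31655672]
qd [ 0.21163165 -0.03022265  0.00527775  0.02231788  0.02032108 -0.12432131
  0.03014883]
joint_torque [-1.90037063e-04 -4.69221604e+01  2.59077335e-01 -1.71035528e+01
  9.97898402e-03  9.43045656e-03 -1.14568195e-05]
ee_pos [ 167.42123019 -627.25697018  230.14296126]
eef_rot [[ 2.57875479e-01 -9.66177930e-01 -6.66970703e-04]
 [-9.66174682e-01 -2.57876342e-01  2.50508726e-03]
 [-2.59235599e-03 -1.59036966e-06 -9.99996640e-01]]
contact_force [0.54779794 0.85313245 0.16134958]
torque [ 0.02766283  0.00479073 -0.00202427]
finger_gap 85.15235452416458
top {'camera_matrix': array([[596.49450593,   0.        , 323.02744897],
       [  0.        , 596.49450593, 245.42165402],
       [  0.        ,   0.        ,   1.        ]]), 'rvec': array([ 2.21596114, -2.16291426,  0.0580549 ]), 'tvec': array([ -24.23375247,  556.19922856, 1506.39303477])}
side {'camera_matrix': array([[510.43994986,   0.        , 311.07457691],
       [  0.        , 510.43994986, 245.90080317],
       [  0.        ,   0.        ,   1.        ]]), 'rvec': array([ 2.17900248, -0.23493374,  0.10716467]), 'tvec': array([-539.2218198 ,  119.4341889 , 1111.81730959])}
knob_top top [(0.73, [588.5, -417.1, -3.9]), (0.63, [496.3, -108.3, 90.7])]
knob_top side [(0.56, [501.0, -107.9, 96.6])]
jig top [(0.65, [521.7, -2.9, 3.6]), (0.3, [549.4, 448.9, -1.1])]
jig side [(0.63, [521.6, 1.2, -2.1])]
slot_corner top [(0.6, [515.1, -47.2, 44.2])]
slot_corner side [(0.87, [513.5, -47.0, 44.3])]
slot_end top [(0.93, [476.9, -40.0, 43.8]), (0.2, [525.4, 8.6, -0.6])]
slot_end side [(0.72, [477.5, -34.9, 38.8])]
stop top [(0.72, [554.6, 139.1, 21.4])]
stop side [(0.92, [554.1, 135.0, 22.8]), (0.7, [552.6, 454.0, -0.8])]
```

View pics/top0.png

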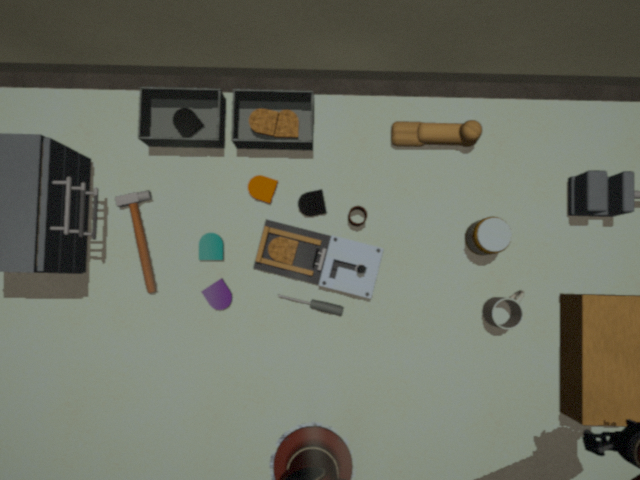

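View pics/side0.png

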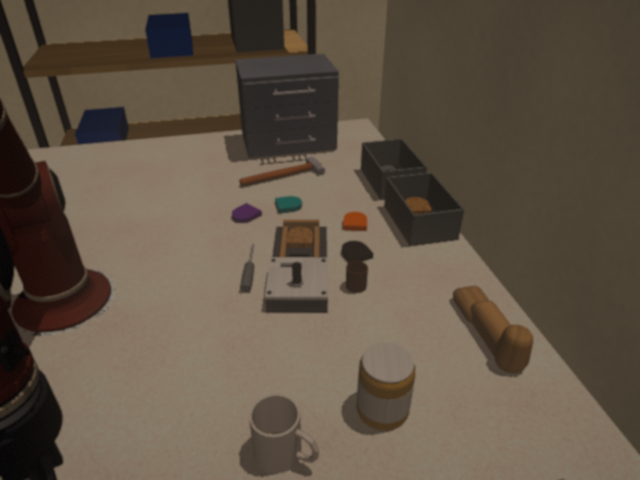

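```bash
cat > h.py <<'E'
from station import *
import cv2, numpy as np
def proj(P,n):
    c=camera_info(n); return cv2.projectPoints(np.float64(P).reshape(-1,3),c["rvec"],c["tvec"],c["camera_matrix"],None)[0].reshape(-1,2)
def unproj(uv,n,z):
    c=camera_info(n);R=cv2.Rodrigues(c["rvec"])[0];o=-R.T@c["tvec"]
    uv=np.float64(uv).reshape(-1,2);r=np.c_[uv,np.ones(len(uv))]@np.linalg.inv(c["camera_matrix"]).T@R
    return o+r*((z-o[2])/r[:,2])[:,None]
def jig2w(P,x,y,a):
    a=np.deg2rad(a);P=np.float64(P).reshape(-1,3);c,s=np.cos(a),np.sin(a)
    return np.c_[x+c*P[:,0]-s*P[:,1],y+s*P[:,0]+c*P[:,1],P[:,2]]
E
python3 - <<'E'
from h import *
p=cv2.imread("pics/top0.png")
x0,y0=245,210
q=cv2.resize(p[y0:y0+95,x0:x0+145],None,fx=5.5,fy=5.5,interpolation=cv2.INTER_CUBIC);q=cv2.convertScaleAbs(q,alpha=1.6)
cv2.imwrite("pics/crop0.png",q)
a=77.7
for v,col in(((521.6,-1,77.7),(0,0,255)),):
    for z,(xa,xb,ya,yb) in((12,(-156,156,-65,65)),(42,(-153,-18,-65,65))):
        P=jig2w([[xa,ya,z],[xb,ya,z],[xb,yb,z],[xa,yb,z]],*v)
        uv=(proj(P,"top")-[x0,y0]+.5)*5.5
        cv2.polylines(q,[np.int32(uv)],True,col,1)
    for pt in((-46,0,42),(-46,34,42),(140,0,24),(-116,0,42)):
        uv=(proj(jig2w(pt,*v),"top")-[x0,y0]+.5)*5.5
        cv2.circle(q,tuple(int(i) for i in uv[0]),3,col,1)
cv2.imwrite("pics/crop1.png",q)
E
```

```text
(no output)
```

View pics/crop1.png

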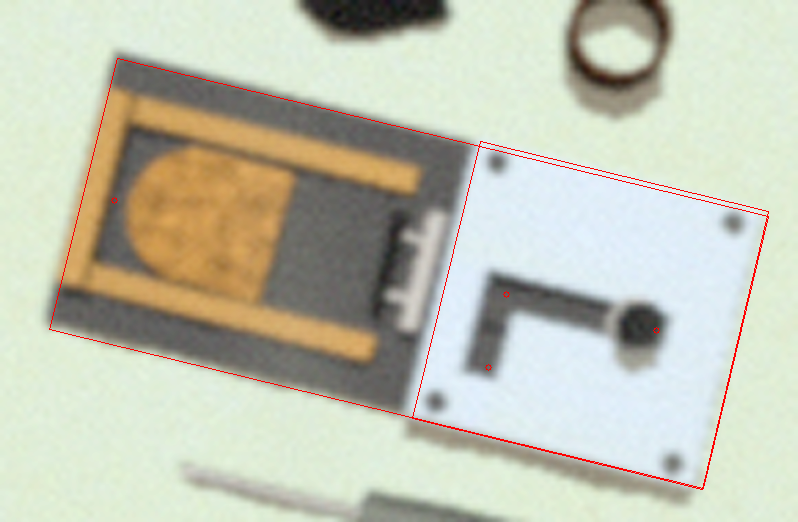

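```bash
cat >> h.py <<'E'
J=(521.6,-1,77.7)
def w2jig(P):
    a=np.deg2rad(J[2]);d=np.float64(P)[:2]-np.array(J[:2]);c,s=np.cos(a),np.sin(a)
    return np.array([c*d[0]+s*d[1],-s*d[0]+c*d[1],P[2]])
def togo(pj,zero=None):
    s=sensors.observe();R=np.array(s["eef_rot"]);t=jig2w(pj,*J)[0]
    print("t",s["t"],"jig",w2jig(s["ee_pos"]).round(1),"F",np.round(s["contact_force"],1),"gap",round(s["finger_gap"],1))
    a=np.deg2rad(J[2]);xt=-np.array([np.cos(a),np.sin(a),0]);zt=np.array([0,0,-1.]);Rt=np.c_[xt,np.cross(zt,xt),zt]
    print("shift mm",(R.T@(t-s["ee_pos"])).round(1),"rotvec",cv2.Rodrigues(R.T@Rt)[0].ravel().round(3),"target w",t.round(1))
E
python3 - <<'E'
from h import *
k=unproj([360.5,268.2],"top",93)[0];print(k,w2jig(k))
togo([-148,0,140])
E
```

```text
[ 499.2111446  -103.08487663   93.        ] [-104.51108344    0.12775138   93.        ]
t 0.6 jig [-688.   212.3  231.3] F [-0.4 -1.3  0.5] gap 85.5
shift mm [-382.9 -436.    91.4] rotvec [-0.     0.     0.475] target w [ 490.1 -145.6  140. ]
```

Request:
servo_tool --series '[0,-0.03,-0.035,0,0,0,0.05,0,-0.06,-0.07,0,0,0,0.1,0,-0.09,-0.1,0,0,0,0.15,0,-0.12,-0.135,0,0,0,0.2,0,-0.15,-0.17,0,0,0,0.25,0,-0.18,-0.205,0,0,0,0.3,0,-0.21,-0.24,0,0,0,0.35,0,-0.24,-0.275,0,0,0,0.4,0,-0.27,-0.31,0,0,0,0.44,0,-0.3,-0.345,0.02,0,0,0.475,0,-0.33,-0.38,0.04,0,0,0.475,0,-0.36,-0.415,0.06,0,0,0.475,0,-0.383,-0.436,0.08,0,0,0.475,0,-0.383,-0.436,0.091,0,0,0.475,0,-0.383,-0.436,0.091,0,0,0.475,0,-0.383,-0.436,0.091,0,0,0.475]' --squeeze 20

```text
t: 2.6
ee_pos: [489.9, -147.4, 141.0]
eef_rot: [[-0.215, -0.977, 0.001], [-0.977, 0.215, -0.001], [0.001, -0.001, -1.0]]
contact_force: [0.0, -0.5, -0.8]
finger_gap: 0.3
```

Run:
```python
from h import *
togo([-148,0,60])
p,d=snapshot("wrist");cv2.imwrite("pics/w1.png",p)
p,d=snapshot("side");cv2.imwrite("pics/s1.png",cv2.convertScaleAbs(cv2.resize(p[150:350,180:440],None,fx=3,fy=3,interpolation=cv2.INTER_CUBIC),alpha=1.6))
```

```text
t 2.6 jig [-149.8   -0.2  141. ] F [ 0.  -0.5 -0.8] gap 0.3
shift mm [-1.9  0.3 81. ] rotvec [-0.001 -0.001 -0.003] target w [ 490.1 -145.6   60. ]
```

View pics/w1.png

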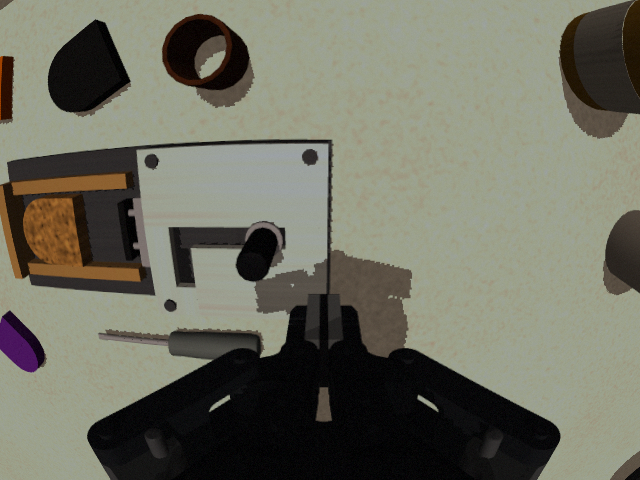

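View pics/s1.png

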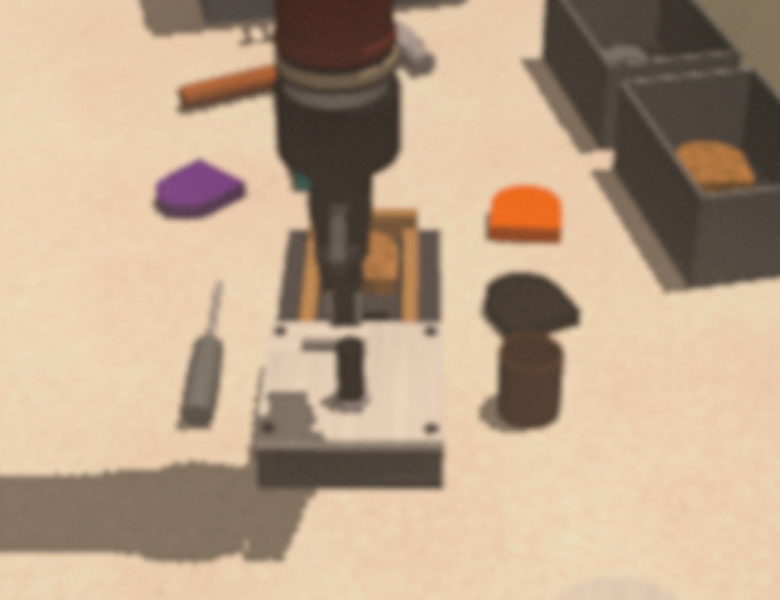

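Request:
servo_tool --series '[0,0,0,0.02,0,0,0,0,0,0,0.04,0,0,0,0,0,0,0.06,0,0,0,0,0,0,0.073,0,0,0,0,0,0,0.073,0,0,0,0,0,0,0.073,0,0,0]'

```text
t: 3.45
ee_pos: [490.6, -145.8, 68.0]
eef_rot: [[-0.213, -0.977, 0.001], [-0.977, 0.213, -0.0], [0.0, -0.001, -1.0]]
contact_force: [1.2, -0.8, 0.6]
finger_gap: 0.1
```

Run:
```python
from h import *
togo([-46-24,0,68])
p,d=snapshot("wrist");cv2.imwrite("pics/w2.png",p)
```

```text
t 3.45 jig [-148.1   -0.6   68. ] F [ 1.2 -0.8  0.6] gap 0.1
shift mm [-78.1   0.6  -0. ] rotvec [-0.001 -0.     0.   ] target w [506.7 -69.4  68. ]
```

View pics/w2.png

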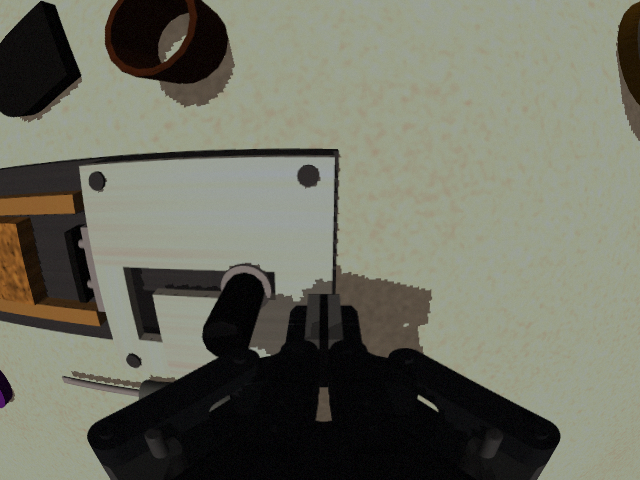

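Request:
servo_tool --series '[0,-0.006,0,0,0,0,0,0,-0.012,0,0,0,0,0,0,-0.018,0,0,0,0,0,0,-0.023,0,0,0,0,0,0,-0.028,0,0,0,0,0,0,-0.033,0,0,0,0,0,0,-0.038,0,0,0,0,0,0,-0.043,0,0,0,0,0,0,-0.048,0,0,0,0,0,0,-0.05,0,0,0,0,0,0,-0.05,0,0,0,0,0]'

```text
t: 4.88
ee_pos: [501.1, -95.8, 67.3]
eef_rot: [[-0.212, -0.977, 0.001], [-0.977, 0.212, 0.001], [-0.001, -0.0, -1.0]]
contact_force: [0.0, -2.0, 1.5]
finger_gap: -0.1
```

Run:
```python
from h import *
togo([-46-24,0,68])
p,d=snapshot("wrist");cv2.imwrite("pics/w3.png",p)
print([(round(r["p"],2),w2jig(r["centre"]).round(1)) for r in place_of("knob_top","wrist")])
```

```text
t 4.875 jig [-97.   -0.2  67.3] F [ 0.  -2.   1.5] gap -0.1
shift mm [-27.    0.2  -0.6] rotvec [-0.     0.001  0.001] target w [506.7 -69.4  68. ]
[(0.8, array([-74.2,   1.8,  94.6]))]
```

View pics/w3.png

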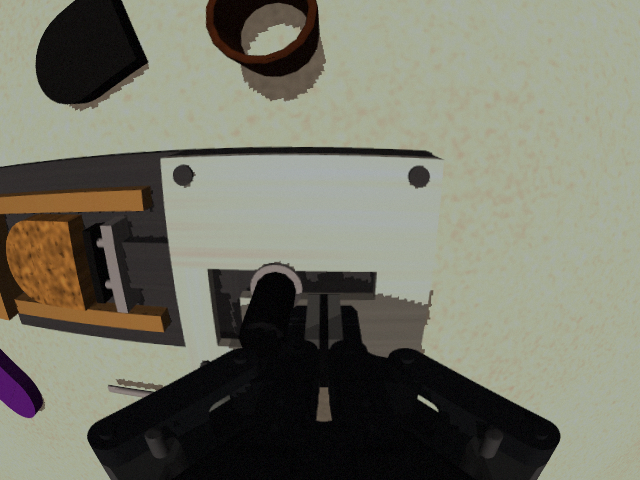

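Request:
servo_tool --series '[0,-0.005,0,0,0,0,0,0,-0.01,0,0,0,0,0,0,-0.014,0,0,0,0,0,0,-0.018,0,0,0,0,0,0,-0.022,0,0,0,0,0,0,-0.024,0,0,0,0,0,0,-0.024,0,0,0,0,0]'

```text
t: 5.85
ee_pos: [506.0, -72.6, 67.2]
eef_rot: [[-0.212, -0.977, 0.0], [-0.977, 0.212, 0.001], [-0.001, -0.0, -1.0]]
contact_force: [1.9, -3.3, -0.6]
finger_gap: 0.1
```

Request:
servo_tool --series '[0,-0.001,0,0,0,0,0,0,-0.002,0,0,0,0,0,0,-0.002,0,0,0,0,0]'

```text
t: 6.22
ee_pos: [506.3, -71.3, 67.3]
eef_rot: [[-0.213, -0.977, 0.0], [-0.977, 0.213, -0.0], [0.0, -0.0, -1.0]]
contact_force: [1.7, -4.0, -1.4]
finger_gap: -0.5
```

Run:
```python
from h import *
togo([-46-24,0,68])
p,d=snapshot("wrist");cv2.imwrite("pics/w4.png",p)
print([(round(r["p"],2),w2jig(r["centre"]).round(1)) for r in place_of("knob_top","wrist")])
```

```text
t 6.225 jig [-71.9  -0.   67.3] F [ 1.7 -4.  -1.4] gap -0.5
shift mm [-1.9  0.  -0.7] rotvec [-0. -0.  0.] target w [506.7 -69.4  68. ]
[(0.96, array([-45.6,  -0.2,  89.9]))]
```

View pics/w4.png

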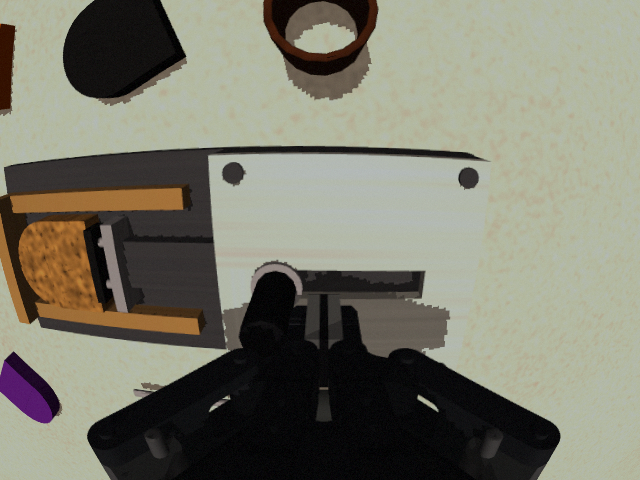

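Request:
servo_tool --series '[0,-0.001,0,0,0,0,0,0,-0.002,0,0,0,0,0,0,-0.002,0,0,0,0,0]'

```text
t: 6.7
ee_pos: [506.6, -69.6, 67.3]
eef_rot: [[-0.213, -0.977, -0.0], [-0.977, 0.213, -0.0], [0.0, 0.0, -1.0]]
contact_force: [1.7, -5.5, -2.3]
finger_gap: -0.4
```

Request:
servo_tool --series '[0,-0.001,0,0,0,0,0,0,-0.002,0,0,0,0,0,0,-0.002,0,0,0,0,0]'

```text
t: 7.08
ee_pos: [506.9, -68.0, 67.3]
eef_rot: [[-0.213, -0.977, -0.0], [-0.977, 0.213, -0.001], [0.001, 0.0, -1.0]]
contact_force: [1.2, -5.3, -2.2]
finger_gap: -0.0
```

Request:
servo_tool --series '[0,-0.001,0,0,0,0,0,0,-0.002,0,0,0,0,0,0,-0.002,0,0,0,0,0]'

```text
t: 7.45
ee_pos: [507.3, -66.5, 67.3]
eef_rot: [[-0.213, -0.977, -0.0], [-0.977, 0.213, -0.001], [0.001, 0.0, -1.0]]
contact_force: [0.7, -6.2, -1.8]
finger_gap: 0.0
```

Request:
servo_tool --series '[0,-0.001,0,0,0,0,0,0,-0.002,0,0,0,0,0,0,-0.002,0,0,0,0,0]'

```text
t: 7.82
ee_pos: [507.3, -66.1, 67.3]
eef_rot: [[-0.215, -0.977, -0.001], [-0.977, 0.215, -0.003], [0.003, 0.0, -1.0]]
contact_force: [0.4, -8.1, -1.1]
finger_gap: 0.1
```

Run:
```python
from h import *
togo([-46-24,0,68])
p,d=snapshot("wrist");cv2.imwrite("pics/w5.png",p)
print([(round(r["p"],2),w2jig(r["centre"]).round(1)) for r in place_of("knob_top","wrist")])
p,d=snapshot("top");cv2.imwrite("pics/t5.png",cv2.convertScaleAbs(cv2.resize(p[210:305,245:390],None,fx=5.5,fy=5.5,interpolation=cv2.INTER_CUBIC),alpha=1.6))
```

```text
t 7.825 jig [-66.6   0.1  67.3] F [ 0.4 -8.1 -1.1] gap 0.1
shift mm [ 3.4 -0.1 -0.7] rotvec [ 0.    -0.003 -0.002] target w [506.7 -69.4  68. ]
[(0.85, array([-41.5,   0.2,  90.3]))]
```

View pics/w5.png

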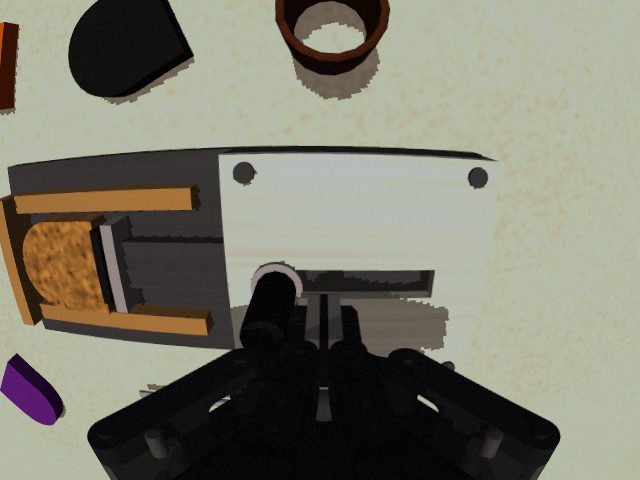

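View pics/t5.png

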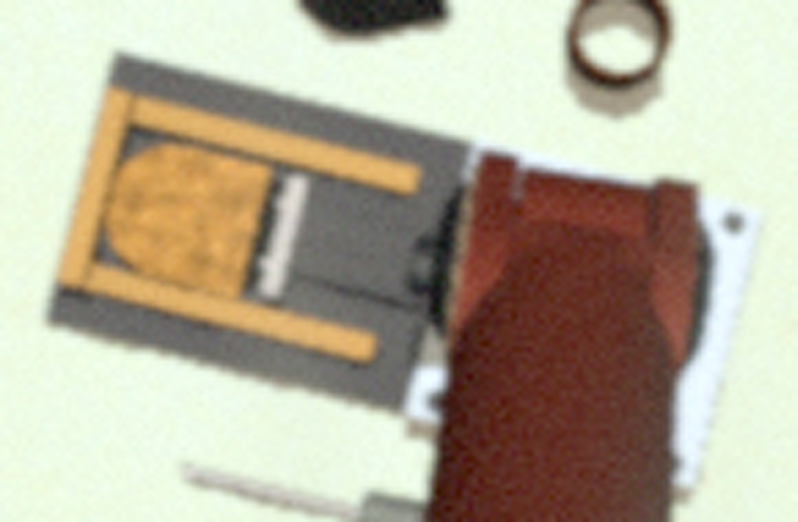

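Request:
servo_tool --series '[0,0.008,0,0,0,0,0,0,0.02,0,0,0,0,0,0,0.02,-0.012,0,0,0,0,0,0.02,-0.024,0,0,0,0,0,0.02,-0.038,0,0,0,0,0,0.01,-0.038,0,0,0,0,0,-0.002,-0.038,0,0,0,0,0,-0.014,-0.038,0,0,0,0,0,-0.02,-0.038,0,0,0,0,0,-0.02,-0.038,0,0,0,0]'

```text
t: 9.22
ee_pos: [549.3, -51.0, 67.4]
eef_rot: [[-0.211, -0.977, -0.0], [-0.977, 0.211, 0.0], [-0.0, 0.0, -1.0]]
contact_force: [0.0, -0.9, -0.1]
finger_gap: -0.1
```

Run:
```python
from h import *
togo([-45,-36,68])
p,d=snapshot("wrist");cv2.imwrite("pics/w6.png",p)
print([(round(r["p"],2),w2jig(r["centre"]).round(1)) for r in place_of("knob_top","wrist")])
```

```text
t 9.225 jig [-42.9 -37.7  67.4] F [ 0.  -0.9 -0.1] gap -0.1
shift mm [ 2.1  1.7 -0.6] rotvec [0.    0.    0.002] target w [547.2 -52.6  68. ]
[(0.56, array([-43. ,   2.1,  89.9]))]
```

View pics/w6.png

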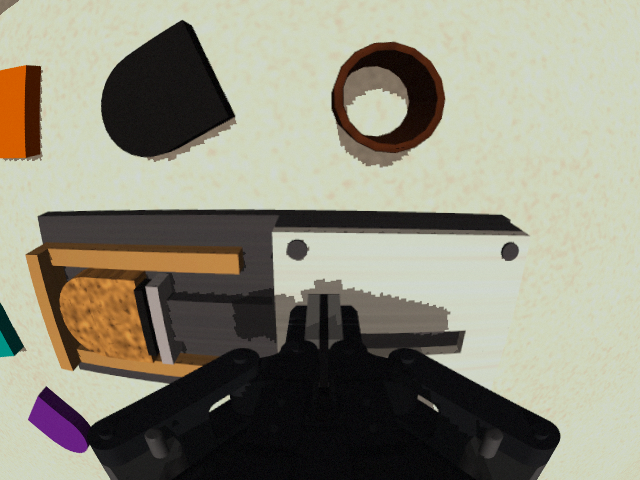

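Request:
servo_tool --series '[0,0.001,0.006,0,0,0,0,0,0.001,0.011,0,0,0,0,0,0.001,0.016,0,0,0,0,0,0.001,0.02,0,0,0,0,0,0.001,0.024,0,0,0,0,0,0.001,0.028,0,0,0,0,0,0.001,0.032,0,0,0,0,0,0.001,0.032,0,0,0,0]'

```text
t: 10.32
ee_pos: [517.3, -46.1, 67.5]
eef_rot: [[-0.213, -0.977, -0.001], [-0.977, 0.213, 0.0], [0.0, 0.001, -1.0]]
contact_force: [1.4, -1.2, 0.4]
finger_gap: -0.4
```

Run:
```python
from h import *
togo([-45,13,68])
p,d=snapshot("side");cv2.imwrite("pics/s7.png",cv2.convertScaleAbs(cv2.resize(p[150:350,180:440],None,fx=3,fy=3,interpolation=cv2.INTER_CUBIC),alpha=1.6))
print([(round(r["p"],2),w2jig(r["centre"]).round(1)) for r in place_of("knob_top","side")])
```

```text
t 10.325 jig [-45.   -5.4  67.5] F [ 1.4 -1.2  0.4] gap -0.4
shift mm [ 0.  18.4 -0.5] rotvec [ 0.001 -0.     0.   ] target w [499.3 -42.2  68. ]
[(0.47, array([-44.3,  12.3,  95.6]))]
```

View pics/s7.png

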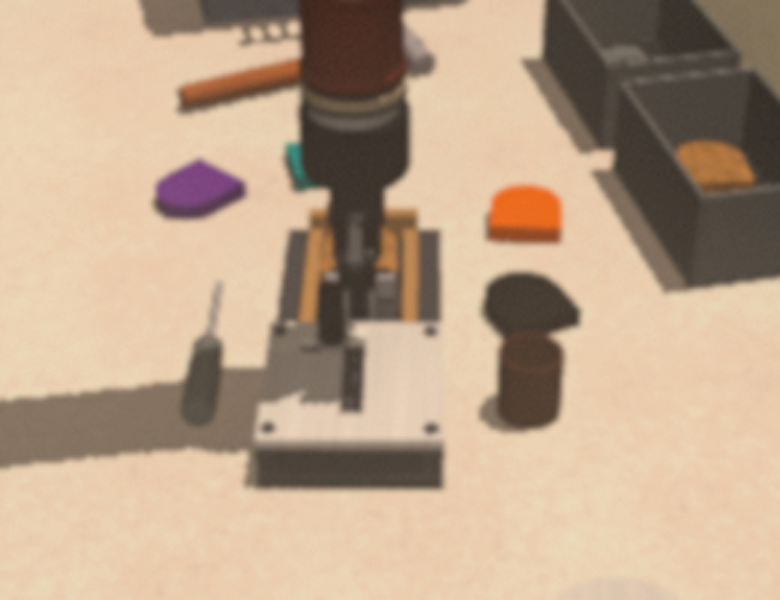

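Request:
servo_tool --series '[0,0,0.004,0,0,0,0,0,0,0.008,0,0,0,0,0,0,0.012,0,0,0,0,0,0,0.015,0,0,0,0,0,0,0.017,0,0,0,0,0,0,0.017,0,0,0,0]'

```text
t: 11.18
ee_pos: [500.8, -42.3, 67.4]
eef_rot: [[-0.212, -0.977, -0.001], [-0.977, 0.212, 0.0], [-0.0, 0.001, -1.0]]
contact_force: [1.9, -0.6, 1.0]
finger_gap: -0.3
```

Request:
servo_tool --series '[0,0,0.001,0,0,0,0,0,0,0.002,0,0,0,0,0,0,0.002,0,0,0,0]'

```text
t: 11.55
ee_pos: [500.4, -42.2, 67.5]
eef_rot: [[-0.213, -0.977, 0.002], [-0.977, 0.213, -0.0], [-0.0, -0.002, -1.0]]
contact_force: [5.0, -1.0, -0.0]
finger_gap: 0.1
```

Request:
servo_tool --series '[0,0,0.001,0,0,0,0,0,0,0.002,0,0,0,0,0,0,0.002,0,0,0,0]'

```text
t: 11.92
ee_pos: [500.3, -42.2, 67.6]
eef_rot: [[-0.213, -0.977, 0.006], [-0.977, 0.213, -0.001], [-0.001, -0.006, -1.0]]
contact_force: [7.9, -1.7, -2.5]
finger_gap: -0.2
```

Request:
servo_tool --series '[0,0,-0.01,0,0,0,0,0,0,-0.025,0,0,0,0,0,0,-0.035,0,0,0,0,0,0,-0.04,-0.03,0,0,0,0,0,-0.04,-0.07,0,0,0,0,0,-0.04,-0.11,0,0,0,0,0.04,-0.04,-0.15,0,0,0,0,0.08,-0.04,-0.15,0,0,0,0,0.12,-0.04,-0.15,0,0,0,0,0.16,-0.04,-0.15,0,0,0,0,0.19,-0.04,-0.15,0,0,0,0,0.2,-0.04,-0.15,0,0,0,0,0.2,-0.04,-0.15,0,0,0]'

```text
t: 13.55
ee_pos: [493.4, -244.8, 216.9]
eef_rot: [[-0.213, -0.977, -0.002], [-0.977, 0.213, 0.002], [-0.001, 0.002, -1.0]]
contact_force: [0.1, 0.8, -0.2]
finger_gap: 0.1
```

Run:
```python
from h import *
togo([-45,13,68])
for n in("side","top"):
    p,d=snapshot(n);print(n,[(q,round(r["p"],2),w2jig(r["centre"]).round(1)) for q in("knob_top","lift") for r in place_of(q,n)])
    if n=="top": cv2.imwrite("pics/t8.png",cv2.convertScaleAbs(cv2.resize(p[210:305,245:390],None,fx=5.5,fy=5.5,interpolation=cv2.INTER_CUBIC),alpha=1.6))
    else: cv2.imwrite("pics/s8.png",cv2.convertScaleAbs(cv2.resize(p[150:350,180:440],None,fx=3,fy=3,interpolation=cv2.INTER_CUBIC),alpha=1.6))
```

```text
t 13.55 jig [-244.3  -24.4  216.9] F [ 0.1  0.8 -0.2] gap 0.1
shift mm [-199.1   37.1  149.2] rotvec [0.002 0.001 0.   ] target w [499.3 -42.2  68. ]
side [('knob_top', 0.47, array([-45. ,  30.8,  94.1])), ('lift', 0.78, array([271.8,  33. ,   3.9])), ('lift', 0.66, array([-390.7, -157.4,   -4.9])), ('lift', 0.65, array([106.9,   3.5,  11.4])), ('lift', 0.63, array([ 183.8, -143.9,   -2. ])), ('lift', 0.59, array([222.8, 150.3,  -2. ]))]
top [('knob_top', 0.58, array([-43.1,  32.5,  92.3])), ('knob_top', 0.25, array([69.5, -1.8,  0.8])), ('lift', 0.96, array([ 178.2, -144.5,   -4.4])), ('lift', 0.74, array([99.6,  2.1, 13.4])), ('lift', 0.69, array([222.9, 152. ,  -2.2]))]
```

View pics/t8.png

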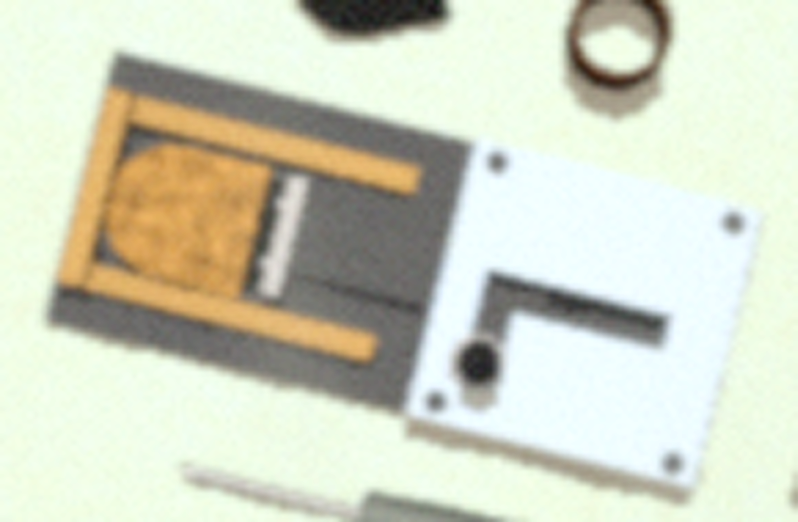

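View pics/s8.png

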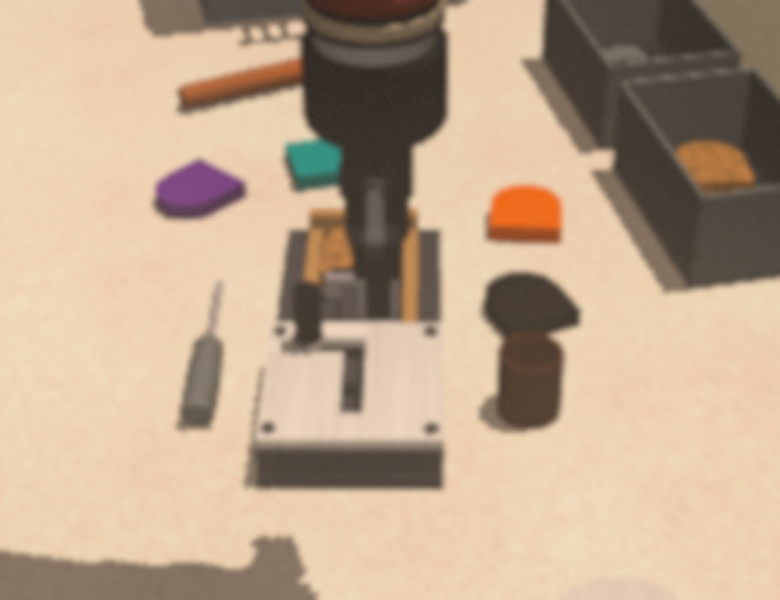

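Run:
```python
from h import *
print("knob",w2jig(unproj([245+479/5.5-.5,210+361/5.5-.5],"top",93)[0]))
for n,p in(("nose",(106,212)),("lift back",(257,232)),("stop face",(118,166)),("stopface2",(97,255))):
    print(n,w2jig(unproj([245+p[0]/5.5-.5,210+p[1]/5.5-.5],"top",28 if "l" in n or n=="nose" else 36)[0]).round(1))
```

```text
knob [-40.57251387  32.94264246  93.        ]
nose [142.    6.3  28. ]
lift back [72.2 -1.2 28. ]
stop face [140.8 -15.2  36. ]
stopface2 [140.3  26.6  36. ]
```

```bash
python3 -c "
from station import *
print(order.hand_in(), sensors.observe()['t'])"
```

```text
the job is handed in; nothing more can be done
the job is handed in; nothing more can be done
```

The clamp is closed and the job is handed in; no verdict is reported. With the fingers shut, I pushed the knob from behind along the long leg until it met the slot's stop. I then went round to its -y side and pushed it across to the end of the short leg. After that I backed the arm off and raised it clear at about 13.5 s.

**Knob:** both pushes ended against a hard stop, where the force rose and the tool stopped moving. My own pixel measurement from the top camera puts the knob at jig y about 33 mm, and the network estimates were 31 to 32.5 mm, against 34 mm hard at the end and 29 mm needed.

**Lift:** it lies flat between the rails. I measured its round end at jig x about 142 mm, the stop's face at about 140.5 mm and its back edge at about 72 mm, which puts its origin within about 2 mm of the target. In the top picture the pad is against the lift's back edge; I could not measure its force.

**Other things:** the sleeve, spare lift and screwdriver look unmoved in the last pictures. I did not recheck the tin and the cup. The arm passed well above the low things, and no force showed away from the knob.

**Disagreements:**
- My top-camera pixel fix put the knob's jig x at -40.6 mm, while the networks gave -43 to -45 and the slot allows at most -44. The same method was also about 4 to 5 mm high before the push, so I took it as bias.
- The network's lift position differed between cameras, 99.6 mm from the top and 106.9 mm from the side, so I relied on the pixel measurement there.

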